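Trim the microscope lamp supply with its sunken push-and-turn knob

ROBOT

A 7-joint arm with a two-finger parallel gripper is mounted at the origin on the work surface. World frame = base frame: x ahead of the robot, y to its left, z up, the work surface at z = 0. Lengths are in mm, angles in rad, forces in N, time in s.
With the tool pointing down it reaches from about 400 to 875 mm from the base axis. Payload 4.4 kg.
Tool frame: the origin (TCP) lies midway between the tips of the shut fingers; the grasp point (between the pads) lies 19 mm behind it (ctrl.pinch_z is the distance from the TCP to the grasp point, in mm); z points along the fingers, y is the line along which they close (so a half turn about z gives the same grasp; the last joint's range is limited). The gripper opens to 85 mm and grips with 20 to 120 N. Pads are 22 mm wide; open, the fingers measure 114 mm over their backs; the gripper's body (76 mm by 85 mm) begins 54 mm behind the grasp point. The pads swing forward as they close: fully open they stand 13 mm farther back than shut.
Start: joints at [-1.399, 0.628, 0.038, 1.517, -0.027, 0.996, -0.02], TCP at [153.092, 631.728, 231.313] pointing down, gripper open.
Joint ranges: [-3.06, 3.06], [-0.37, 2.12], [-1.25, 1.32], [0.18, 2.47], [-1.1, 4.24], [0.23, 1.98], [-2.94, 2.94]. Speed limits (rad/s): [2.57, 2.57, 3.14, 3.14, 3.14, 3.14, 3.14].

INTERFACE

Orientations are given as [roll, pitch, yaw] about the fixed x, y, z axes, in that order (R = Rz(yaw) Ry(pitch) Rx(roll)).
In Python, from cell import read_state, cams, order, ctrl gives the robot as it stands.
- The arm moves only by the tool move_arm, never from a script. Its argument "targets" is text: rows parted by semicolons, each of 7 numbers parted by spaces: the gripper's target within -1 to 1 (fully open at 1, half-way at 0, shut at -1), then the shift along the tool's x, y, z in cm, then the turn, a rotation vector about the tool's x, y, z in degrees. A call has 1 to 5 rows; each row shifts and turns the commanded pose from where the row before left it, along the tool's axes as they then stand; what a row does not reach is not made up. A row lasts 1/12 s, in which the tool goes at most 41.7 mm and 7.16 degrees, less where a joint would pass 70% of its speed; a pose out of reach is approached as far as the arm can. A call with a gripper value outside its range is refused whole. The fingers move at their own pace and stop on an object; the grip force is fixed at half the most. Time passes only in rows, so rows that do not move let the fingers close. It gives the time, the measured TCP pose, the force, the opening and the grip force at its end, in the units of the state.
- read_state(): the state, without advancing time (a new reading comes with each control period).
- cams.get_image(name): name is "side" or "top" or "wrist"; returns a dict with "color" (384x512x3 uint8, red, green, blue), "fovy" (degrees; the focal length in pixels is half the picture's height over the tangent of half this angle, whatever the lens; pixels are square), "cx", "cy" (the principal point, pixels), "k1" (the pictures are not rectified: a ray, as slopes to the right and down, at radius r is drawn at 1 + k1 r^2 times it, then the intrinsics apply), "rvec" (rotation vector, rad) and "tvec" (3), from world to camera coordinates, as OpenCV has them. Camera axes: x right, y down, z forward; pixel columns grow to the right and rows downward; lengths in mm; the calibration is good to about 2 mm. A picture is of the moment at which its call begins. There is no depth.
- order.finish_job(): hands the job in; it is judged then, once.
The state is a dict: "clock": time; "qpos": joint angles; "qd": joint speeds; "tau": joint torques, N m; "eef_pos": TCP position; "tool_rot": TCP orientation; "force": force on the tool from outside, world axes, zero at the start; "torque": the same for the moment, N m; "width": finger opening in mm; "gripper_force": force on a finger pad.
Only numpy, scipy, OpenCV 4.12 (cv2) and the standard library are available. Lean on these libraries where they do the work, as an engineer would, in place of code of your own. Each camera call takes 0.05 s, during which the arm holds its last target. There are 200 camera calls.

TASK

The microscope's lamp supply reads low: reach into the round finger well in its panel, take the little sunken knob and push it down gently until its dogs drop into mesh (about 6 mm; if it stops short they are riding on each other, so ease it round a little and try again rather than force it). Keeping it down, turn it clockwise until the meter needle lies over the flag of the set hand, then let the knob spring back up and let go. Don't turn the coarse knob or disturb the things on the bench.

Things in the scene. Friction and masses are not known exactly. Their poses are not given: they have to be found in the camera images.
- well_mouth (a point): Centre of the mouth of the round finger well in the top panel of the lamp supply (white box 200 x 280 x 90 mm, fixed to the bench, panel level at 90 mm above the bench). Well: 74 mm across, 38 mm deep, upright walls. x axis: towards the back of the box; y: towards the meter (left seen from the front); z up. Nothing on the panel stands higher than 20 mm.
- knob_top (a point): Centre of the top of the fine-adjust knob, which stands upright in the middle of the well: knurled aluminium cylinder 22 mm across and 22 mm tall, its top 4 mm below the panel and 34 mm above the well's floor; the space between knob and well wall is 26 mm all round.
- knob_press (a joint): How far the knob is pushed down, m: 0 up, spring 2 N at the start and 6 N at 6 mm. At 3 mm the six dogs under the knob may land on the six dogs of the spindle; meshed they drop to the stop at 6 mm. Pushed less than 3 mm the knob only spins idly; push it well past 4.5 mm, to the stop, before turning. At rest the dogs often stand over each other. The dogs must not carry more than 15 N.
- knob (a joint): Turn of the knob, rad, growing clockwise seen from above, no end stops. The dogs stand every 1.05 rad; at any turn the play in mesh is about 0.4 rad, and riding dogs come free within 0.65 rad either way.
- needle (a joint): Angle of the meter needle, rad, 0 at mid scale (pointing along the box's x axis, away from the robot), growing clockwise. Thin black needle, 58 mm long, on the paper-white face of the meter left of the well.
- set_hand (a joint): Angle of the set hand, rad, same zero and sense and same pivot as the needle; it stays where it is. A thin grey hand with a flat flag at its end, 8 mm wide and 14 mm long.
- needle_tip (a point): Point on the needle 56 mm from its pivot, near its tip.
- set_tip (a point): Point in the middle of the set hand's flag, 56 mm from the pivot.
- coarse (a joint): Turn of the coarse knob, rad, 0 at the start: black knob 34 mm across and 20 mm tall standing on the panel in front of the meter, 145 mm from the well. Not to be turned.
- spindle: Steel disc with six upright dogs at the bottom of the well, under the knob; origin on the well's floor, on the knob's axis. It turns only when the meshed knob drives it (stiff, 0.04 N m) and stays where it is left; one rad of it moves the needle 0.7 rad the same way.
- mount: Bystander: black cylindrical specimen mount 30 mm across, 20 mm tall, on the bench left of the supply. Origin under its centre.
- objective: Bystander: steel microscope objective standing on the bench right of the supply, 29 mm across, 44 mm tall. Origin under its centre.
- dish: Bystander: shallow white plastic tray 90 x 120 x 22 mm on the bench left of the supply. Origin under its centre.

How it is judged (in metres and radians):
On the way, in this order (a step that is already met when the one before it is completed fails the run):
1. the knob is pushed down into mesh (more than 4.5 mm) (value of joint knob_press above 0.0045 m), for 0.1 s.
2. the needle lies over the set hand's flag (tip within 3.5 mm of its middle) (horizontal distance between needle_tip and set_tip below 0.0035 m), for 0.2 s.
At the end, for the whole second after the job is handed in: The needle rests with its tip within 3.5 mm of the middle of the set hand's flag, the knob is back up (within 1 mm) and let go (horizontal distance between needle_tip and set_tip below 0.0035 m and value of joint knob_press below 0.001 m and velocity of joint needle between -0.05 and 0.05 rad/s); the robot touches nothing.
It fails at once if the knob's dogs are forced on to the spindle with more than 15 N (contact force between spindle and anything else above 15 N).
It fails at once if the coarse knob is turned by more than 0.15 rad (value of joint coarse above 0.15 rad or value of joint coarse below -0.15 rad).
It fails at once if a thing on the bench is moved by more than 20 mm (distance of any of mount, objective, dish from where it was at the start of the episode above 0.02 m).
It also fails if it takes over 45 s, if anything falls off the work surface, if the arm or the gripper's body presses on something with over 40 N, if the wrist force passes 120 N, or if a joint passes its speed limit or range.

## Working session

There is one attempt and no reset: what is moved stays moved. The work goes in short steps, Python scripts to look and compute and a tool call to move; the robot and the scene stay as the last step left them, time stands still between calls to the robot, and variables do not carry over. Pictures are saved under pics/ and viewed, at most 10 in all, crops included, and the job is handed in when it is done.

Besides the shell and the picture viewer there is one more tool, called after "Call:" as name(argument=value, ...) on one line, values as JSON. move_arm: Moves the arm, as the interface text tells. Its arguments: {"type":"object","properties":{"targets":{"type":"string"}},"required":["targets"]}

```bash
mkdir -p pics
cat > h.py <<'E'
import numpy as np, cv2
from cell import read_state, cams, order, ctrl
def K(c):
    f=192/np.tan(np.radians(c["fovy"])/2); return np.array([[f,0,c["cx"]],[0,f,c["cy"]],[0,0,1.]]),np.array([c["k1"],0,0,0,0.])
def ray(c,uv,z):
    k,d=K(c); p=cv2.undistortPoints(np.array([[uv]],float),k,d)[0,0]
    R=cv2.Rodrigues(np.array(c["rvec"],float))[0]; t=np.array(c["tvec"],float)
    o=-R.T@t; v=R.T@np.array([p[0],p[1],1]); return o+v*(z-o[2])/v[2]
def proj(c,P):
    k,d=K(c); return cv2.projectPoints(np.array([P],float),np.array(c["rvec"],float),np.array(c["tvec"],float),k,d)[0][0,0]
E
python3 - <<'E'
from h import *
import pickle
s=read_state(); print({k:np.round(v,3) for k,v in s.items()})
ims={n:cams.get_image(n) for n in("side","top","wrist")}
pickle.dump(ims,open("i0.pkl","wb"))
for n,c in ims.items(): print(n,c["fovy"],c["cx"],c["cy"],c["k1"],np.round(c["rvec"],3),np.round(c["tvec"]))
a=np.vstack([np.hstack([cv2.resize(ims[n]["color"],(400,300)) for n in("side","top")]),np.hstack([cv2.resize(ims["wrist"]["color"],(400,300)),np.zeros((300,400,3),np.uint8)])])
cv2.imwrite("pics/a.png",a[:,:,::-1])
E
```

```text
{'clock': np.float64(0.0), 'qpos': array([-1.399,  0.629,  0.038,  1.518, -0.027,  0.996, -0.02 ]), 'qd': array([-0.   , -0.   , -0.001, -0.001,  0.001,  0.   , -0.   ]), 'tau': array([-1.0000e-03, -5.6340e+01,  1.2250e+00, -1.9345e+01,  1.1000e-02,
        1.0000e-02,  0.0000e+00]), 'eef_pos': array([152.944, 631.096, 230.393]), 'tool_rot': array([-3.14 ,  0.   ,  2.904]), 'force': array([-0.59 ,  0.318, -0.237]), 'torque': array([-0.028, -0.018,  0.007]), 'gripper_force': np.float64(0.0), 'width': np.float64(85.182)}
side 42.77076184055769 260.56058767482114 195.3695707884974 -0.07732090341770304 [ 2.13  -0.131  0.05 ] [-546.  121. 1363.]
top 43.972796201913006 258.8204149321683 187.96480800106335 -0.17080707267766404 [ 2.151 -2.121  0.147] [  12.  573. 1195.]
wrist 64.06483647083633 258.17006993462746 194.91551586783322 0.024382410078660686 [-2.296 -1.806 -0.24 ] [-649.  -34.  379.]
```

View pics/a.png

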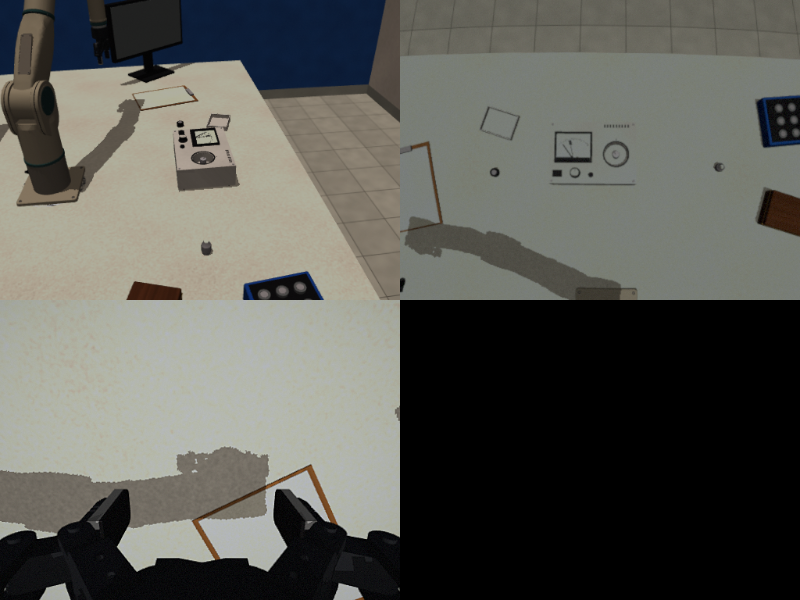

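The side and top views show the supply right of centre, with the well at about (616,154) in the mosaic; next is an enlarged crop of the top view.

Run:
```python
import pickle,cv2
im=pickle.load(open("i0.pkl","rb"))["top"]["color"]
c=im[148:248,182:312]; cv2.imwrite("pics/b.png",cv2.resize(c,None,fx=6,fy=6,interpolation=cv2.INTER_CUBIC)[:,:,::-1])
```

```text
(no output)
```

View pics/b.png

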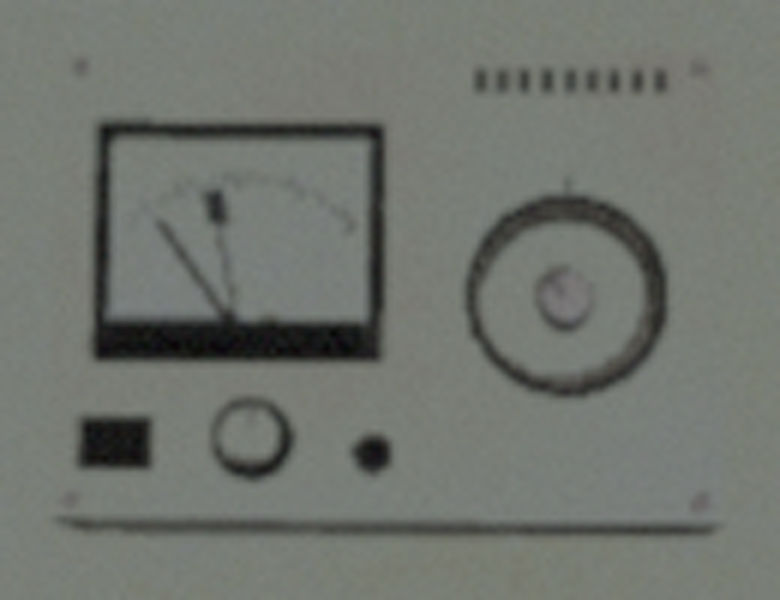

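The crop shows the well centred at about (567,295). The needle runs from tip (158,217) to (230,318), the set hand from flag (216,207) to (233,312). The needle lies left of the flag, so it has to turn clockwise.

```bash
cat >> h.py <<'E'
from scipy.spatial.transform import Rotation as Ro
def plan(P):
    "shift in tool axes, cm, to world TCP P"
    s=read_state(); R=Ro.from_euler("xyz",s["tool_rot"]); return R.inv().apply(np.array(P)-s["eef_pos"])/10
E
python3 - <<'E'
from h import *
import pickle
c=pickle.load(open("i0.pkl","rb"))["top"]
f=lambda x,y,z:ray(c,(182+(x+.5)/6-.5,148+(y+.5)/6-.5),z)
W=f(567,295,90);Kn=f(565,297,86);print("well",W,"knob",Kn)
a,b=f(60,520,90),f(718,527,90);v=(a-b)[:2];print("box front edge",a,b,"yaw of y",np.degrees(np.arctan2(-v[0],v[1])))
n1,n2,s1,s2=[f(*p,95)[:2] for p in((158,217),(230,318),(216,207),(233,312))]
an=lambda p,q:-np.arctan2((p-q)[1],(p-q)[0]);print("needle",an(n1,n2),"set",an(s1,s2),n1,s1)
print(plan([W[0],W[1],230]))
E
```

```text
well [544.50394658 -23.60300172  90.        ] knob [544.18689979 -22.86194123  86.        ]
box front edge [447.49048695 185.22726851  90.        ] [448.84805096 -86.88197023  90.        ] yaw of y 0.28584859087700254
needle -0.6407093437945556 set -0.18694548667703548 [574.33700546 147.57067672] [578.8832398 123.3597865]
[-53.47499721 -54.42218617   0.13987909]
```

Call:
move_arm(targets="0.2 -2.6 -2.65 0 0 0 0;0.2 -2.6 -2.65 0 0 0 0;0.2 -2.6 -2.65 0 0 0 0;0.2 -2.6 -2.65 0 0 0 0;0.2 -2.6 -2.65 0 0 0 0")

```text
clock: 0.57
eef_pos: [248.7, 470.5, 231.1]
tool_rot: [-3.141, -0.0, 2.904]
force: [1.8, 0.2, 0.6]
width: 50.8
gripper_force: 0.0
```

Call:
move_arm(targets="0 -2.6 -2.65 0 0 0 0;0 -2.6 -2.65 0 0 0 0;0 -2.6 -2.65 0 0 0 0;0 -2.6 -2.65 0 0 0 0;0 -2.6 -2.65 0 0 0 0")

```text
clock: 0.98
eef_pos: [343.9, 311.2, 231.3]
tool_rot: [-3.142, -0.0, 2.904]
force: [0.6, -0.5, 0.4]
width: 42.6
gripper_force: 0.0
```

Call:
move_arm(targets="0 -2.6 -2.65 0 0 0 0;0 -2.6 -2.65 0 0 0 0;0 -2.6 -2.65 0 0 0 0;0 -2.6 -2.65 0 0 0 0;0 -2.6 -2.65 0 0 0 0")

```text
clock: 1.4
eef_pos: [439.0, 151.8, 231.3]
tool_rot: [3.142, -0.0, 2.904]
force: [0.3, 0.9, -0.3]
width: 42.7
gripper_force: 0.0
```

Run:
```python
from h import *
s=read_state();print(s["clock"],s["eef_pos"],s["tool_rot"],s["qpos"],s["width"]);print(plan([544,-23,230]))
```

```text
1.4 [438.96350821 151.8311114  231.31710127] [ 3.14153988e+00 -1.10134198e-04  2.90391574e+00] [-0.46139252  0.3677407   0.0915809   2.0167959  -0.04794252  0.75909636
  0.99201061] 42.68006088446529
[-14.3246999  -14.51858829   0.12936627]
```

Call:
move_arm(targets="-0.2 -2.85 -2.9 0.8 0 0 0;-0.2 -2.85 -2.9 0.8 0 0 0;-0.2 -2.85 -2.9 0.8 0 0 0;-0.2 -2.85 -2.9 0.8 0 0 0;-0.2 -2.85 -2.9 0.8 0 0 0")

```text
clock: 1.82
eef_pos: [543.4, -22.8, 190.8]
tool_rot: [3.141, -0.0, 2.904]
force: [0.7, 0.3, 0.0]
width: 34.2
gripper_force: 0.0
```

Call:
move_arm(targets="-0.2 0 0 0 0 0 0;-0.2 0 0 0 0 0 0;-0.2 0 0 0 0 0 0")

```text
clock: 2.07
eef_pos: [542.2, -20.5, 190.9]
tool_rot: [3.141, -0.002, 2.903]
force: [-0.1, 0.4, -0.9]
width: 34.4
gripper_force: 0.0
```

Run:
```python
from h import *
import pickle
s=read_state();print(s["clock"],s["eef_pos"],s["tool_rot"],s["qpos"],s["width"],s["force"])
c=cams.get_image("wrist");pickle.dump(c,open("w1.pkl","wb"));print(proj(c,[544.5,-23.6,90]))
cv2.imwrite("pics/c.png",cv2.resize(c["color"],(800,600),interpolation=cv2.INTER_CUBIC)[:,:,::-1])
```

```text
2.0667 [542.20830959 -20.50301092 190.89637513] [ 3.14120259e+00 -1.54160799e-03  2.90346957e+00] [-0.07794421  0.52867528  0.0957682   1.86368897 -0.07159615  0.75391774
  1.38979147] 34.426274179680135 [-0.12897931  0.41655778 -0.87343764]
[255.07769704 199.28468599]
```

View pics/c.png

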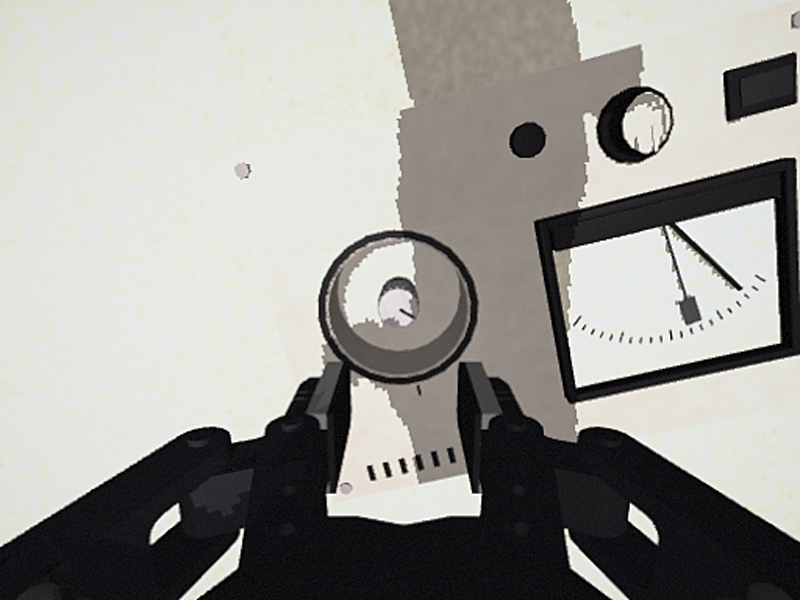

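The wrist view shows the well ring centred at (398.5,307), the knob top at about (399,308), the flag at (690,311) and the needle tip at (741,290).

Run:
```python
from h import *
import pickle
c=pickle.load(open("w1.pkl","rb"))
f=lambda x,y,z:ray(c,((x+.5)/1.5625-.5,(y+.5)/1.5625-.5),z)
W=f(398.5,307,90);Kn=f(399,308.5,86);print(W,Kn)
for z in(90,95):
  n,s=f(741,290,z)[:2],f(690,311,z)[:2]; P=f(667,224,z)[:2]
  n2,n1,s2,s1=f(672,224,z)[:2],n,f(667,224,z)[:2],s
  an=lambda p,q:-np.arctan2((p-q)[1],(p-q)[0]);print(z,an(n1,n2),an(s1,s2),n,s,np.linalg.norm(n-s))
P=(W[:2]+[544.4,-23.2])/2;print(P,plan([*P,110]))
```

```text
[541.97516264 -23.16340767  90.        ] [543.9113705  -23.40676022  86.        ]
90 -0.6295250795717007 -0.14819875467032825 [574.90450528 150.75855748] [580.16762082 124.68605765] 26.598414105658634
95 -0.6295250795717018 -0.1481987546703287 [572.90013915 147.56901553] [578.05522238 122.03168779] 26.052446938383394
[543.18758132 -23.18170383] [-0.19720947 -0.33470275  8.11264104]
```

Call:
move_arm(targets="-0.2 -0.23 -0.34 2 0 0 0;-0.2 0 0 2 0 0 0;-0.2 0 0 2 0 0 0;-0.2 0 0 2 0 0 0;-0.2 0 0 0 0 0 0")

```text
clock: 2.53
eef_pos: [541.3, -22.4, 108.6]
tool_rot: [-3.141, -0.006, 2.907]
force: [-0.8, -0.8, -0.4]
width: 34.3
gripper_force: 0.0
```

Call:
move_arm(targets="-0.2 0 0 0 0 0 0;-0.2 0 0 0 0 0 0")

```text
clock: 2.7
eef_pos: [544.8, -23.7, 112.4]
tool_rot: [3.141, 0.001, 2.905]
force: [0.2, 0.3, 0.2]
width: 34.0
gripper_force: 0.0
```

Run:
```python
from h import *
import pickle
s=read_state();print(s["clock"],s["eef_pos"],s["tool_rot"],s["width"],s["force"],plan([543.6,-23.2,62]))
c=cams.get_image("wrist");pickle.dump(c,open("w2.pkl","wb"));print(proj(c,[543.6,-23.2,86])*1.5625,proj(c,s["eef_pos"])*1.5625)
cv2.imwrite("pics/d.png",cv2.resize(c["color"],(800,600),interpolation=cv2.INTER_CUBIC)[:,:,::-1])
```

```text
2.7 [544.75467872 -23.70008893 112.40563163] [3.14091516e+00 1.28047428e-03 2.90548699e+00] 33.979205438218564 [0.18983802 0.30339392 0.18907116] [0.13041656 0.01819658 5.04041379]
[403.77267206 355.02649141] [403.19556956 388.51584543]
```

View pics/d.png

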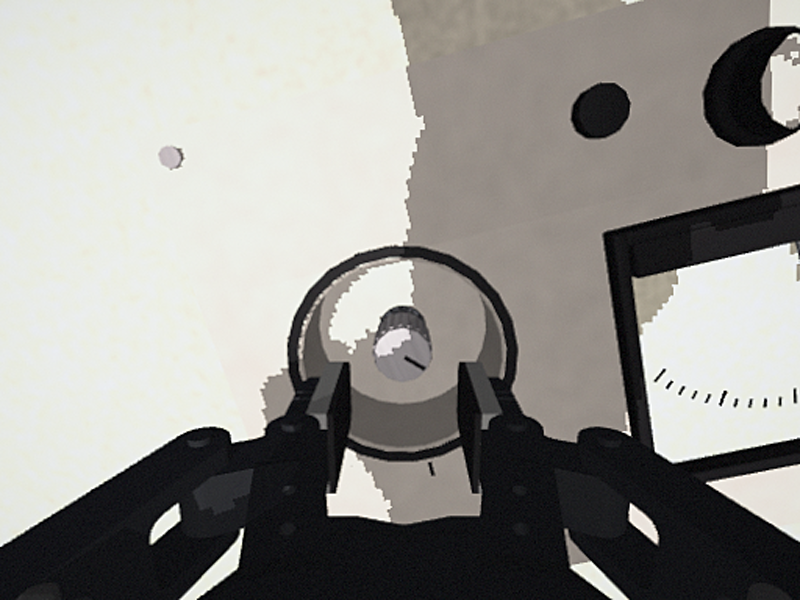

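The knob top sits at (402,354), within 2 px of the predicted position, and the ring is concentric with it. The fingers straddle the knob line, so I'll go down.

Call:
move_arm(targets="-0.2 0.05 0 1 0 0 0;-0.2 0 0 1 0 0 0;-0.2 0 0 0.8 0 0 0;-0.2 0 0 0.2 0 0 0;-0.2 0 0 0 0 0 0")

```text
clock: 3.17
eef_pos: [542.9, -24.7, 80.2]
tool_rot: [-3.141, -0.002, 2.904]
force: [-0.5, 0.6, 0.5]
width: 34.0
gripper_force: 0.0
```

Call:
move_arm(targets="-0.2 0 0 0.6 0 0 0;-0.2 0 0 0.6 0 0 0;-0.2 0 0 0.4 0 0 0;-0.2 0 0 0.2 0 0 0;-0.2 0 0 0 0 0 0")

```text
clock: 3.58
eef_pos: [543.3, -24.7, 62.7]
tool_rot: [-3.141, -0.001, 2.904]
force: [0.6, 0.1, -0.4]
width: 34.5
gripper_force: 0.0
```

Call:
move_arm(targets="-0.2 0 0 0 0 0 0;-0.2 0 0 0 0 0 0")

```text
clock: 3.75
eef_pos: [543.9, -24.7, 63.4]
tool_rot: [3.142, 0.0, 2.904]
force: [-1.2, -0.5, 0.3]
width: 34.4
gripper_force: 0.0
```

Run:
```python
from h import *
s=read_state();print(s["clock"],s["eef_pos"],s["tool_rot"],s["width"],s["force"],s["qd"],plan([543.6,-23.2,62]))
```

```text
3.75 [543.90605111 -24.71900266  63.44027353] [3.14151967e+00 3.21184170e-04 2.90373522e+00] 34.3598728675938 [-1.18554094 -0.47872951  0.33029091] [ 5.89349095e-05 -3.71053019e-03  2.97333248e-04  1.87045655e-04
 -1.82559462e-03  1.33891860e-03  9.64533833e-04] [0.06558056 0.1404018  0.14401654]
```

Call:
move_arm(targets="-0.2 0.03 0.14 0.1 0 0 0;-0.2 0 0 0 0 0 0;-0.5 0 0 0 0 0 0;-0.7 0 0 0 0 0 0;-1 0 0 0 0 0 0")

```text
clock: 4.17
eef_pos: [543.6, -24.0, 62.5]
tool_rot: [-3.141, 0.0, 2.903]
force: [-1.3, -2.6, 2.6]
width: 19.9
gripper_force: 58.5
```

Call:
move_arm(targets="-1 0 0 0 0 0 0;-1 0 0 0 0 0 0;-1 0 0 0 0 0 0;-1 0 0 0 0 0 0")

```text
clock: 4.5
eef_pos: [543.6, -23.9, 62.3]
tool_rot: [-3.141, -0.0, 2.903]
force: [-1.1, -4.6, 2.2]
width: 20.0
gripper_force: 58.5
```

Run:
```python
from h import *
s=read_state();print(s["clock"],s["eef_pos"],s["tool_rot"],s["width"],s["gripper_force"],s["force"],s["torque"])
```

```text
4.5 [543.60754232 -23.94885353  62.31150903] [-3.14087303e+00 -1.14494763e-04  2.90319130e+00] 20.014268441251637 58.542993664741516 [-1.10420775 -4.62187094  2.15408127] [-0.8017722   0.21013189  0.01379298]
```

Call:
move_arm(targets="-1 0 0 0.1 0 0 0;-1 0 0 0.1 0 0 0;-1 0 0 0.05 0 0 0;-1 0 0 0 0 0 0;-1 0 0 0 0 0 0")

```text
clock: 4.92
eef_pos: [543.7, -23.9, 59.8]
tool_rot: [-3.141, -0.0, 2.903]
force: [-1.1, -5.4, 3.3]
width: 20.1
gripper_force: 58.7
```

Call:
move_arm(targets="-1 0 0 0.1 0 0 0;-1 0 0 0 0 0 0;-1 0 0 0 0 0 0")

```text
clock: 5.17
eef_pos: [543.6, -23.9, 59.5]
tool_rot: [-3.141, 0.0, 2.903]
force: [-4.0, -4.6, 10.6]
width: 20.0
gripper_force: 59.5
```

Call:
move_arm(targets="-1 0 0 -0.05 0 0 0;-1 0 0 0 0 0 4;-1 0 0 0 0 0 4;-1 0 0 0 0 0 0;-1 0 0 0 0 0 0")

```text
clock: 5.58
eef_pos: [543.6, -23.9, 59.4]
tool_rot: [-3.141, 0.0, 2.763]
force: [-2.3, -5.3, 4.6]
width: 19.7
gripper_force: 59.1
```

Call:
move_arm(targets="-1 0 0 0.04 0 0 0;-1 0 0 0 0 0 0;-1 0 0 0 0 0 0")

```text
clock: 5.83
eef_pos: [543.7, -23.9, 59.0]
tool_rot: [-3.141, 0.0, 2.764]
force: [-2.5, -3.8, 4.9]
width: 19.7
gripper_force: 59.1
```

Call:
move_arm(targets="-1 0 0 0.06 0 0 0;-1 0 0 0 0 0 0;-1 0 0 0 0 0 0")

```text
clock: 6.08
eef_pos: [543.7, -23.9, 58.5]
tool_rot: [-3.141, 0.0, 2.764]
force: [-2.1, -5.4, 4.9]
width: 20.0
gripper_force: 59.1
```

Call:
move_arm(targets="-1 0 0 0.07 0 0 0;-1 0 0 0 0 0 0;-1 0 0 0.06 0 0 0;-1 0 0 0 0 0 0;-1 0 0 0 0 0 0")

```text
clock: 6.5
eef_pos: [543.7, -23.9, 57.3]
tool_rot: [-3.141, 0.0, 2.763]
force: [-3.0, -5.1, 6.5]
width: 20.1
gripper_force: 59.2
```

Call:
move_arm(targets="-1 0 0 0.05 0 0 0;-1 0 0 0 0 0 0;-1 0 0 0 0 0 0")

```text
clock: 6.75
eef_pos: [543.6, -23.9, 56.9]
tool_rot: [-3.141, 0.0, 2.763]
force: [-3.0, -4.0, 7.6]
width: 20.3
gripper_force: 59.3
```

Call:
move_arm(targets="-1 0 0 0 0 0 4;-1 0 0 0 0 0 4;-1 0 0 0 0 0 4;-1 0 0 0 0 0 4;-1 0 0 0 0 0 4")

```text
clock: 7.17
eef_pos: [543.8, -23.8, 56.8]
tool_rot: [-3.141, 0.0, 2.411]
force: [-2.4, -3.7, 6.9]
width: 19.9
gripper_force: 59.2
```

Call:
move_arm(targets="-1 0 0 0 0 0 4;-1 0 0 0 0 0 4;-1 0 0 0 0 0 2;-1 0 0 0 0 0 0;-1 0 0 0 0 0 0")

```text
clock: 7.58
eef_pos: [543.8, -23.7, 56.8]
tool_rot: [-3.141, 0.001, 2.24]
force: [-2.2, -5.0, 6.9]
width: 20.3
gripper_force: 59.3
```

Run:
```python
from h import *
import pickle
s=read_state();print(s["eef_pos"],s["tool_rot"],s["force"],s["torque"])
a=cams.get_image("top");b=cams.get_image("wrist");d=cams.get_image("side");pickle.dump((a,b,d),open("m.pkl","wb"))
print(proj(d,[575,140,95]))
u,v=proj(d,[575,130,95]).astype(int)
A=cv2.resize(a["color"][163:213,192:252],(480,400),interpolation=cv2.INTER_CUBIC)
B=cv2.resize(d["color"][v-25:v+25,u-20:u+20],(320,400),interpolation=cv2.INTER_CUBIC)
cv2.imwrite("pics/e.png",np.hstack([A,B])[:,:,::-1])
```

```text
[543.81770352 -23.72038129  56.7723071 ] [-3.14149133e+00  8.25907593e-04  2.24036381e+00] [-2.15225993 -5.00832679  6.92102663] [-0.88489958  0.47706212 -0.02583121]
[263.08702392 170.12619397]
```

View pics/e.png

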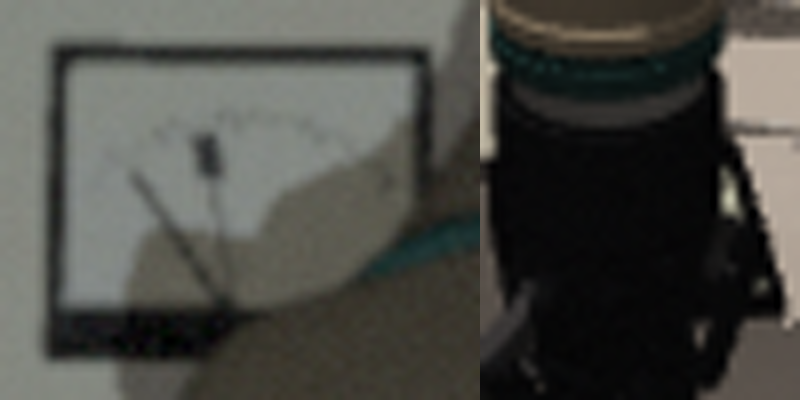

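Top crop: needle tip at (135,175), flag at (209,157), so the needle has barely moved and the play has only just been taken up. I'll add a numeric needle reading.

```bash
cat >> h.py <<'E'
def meter(c,dbg=False):
    n1,n2,s1,s2=[np.array(p) for p in PTS]
    A=np.array([n2-n1,-(s2-s1)]).T; t=np.linalg.solve(A,s1-n1); P=n1+t[0]*(n2-n1)
    g=cv2.cvtColor(c["color"],cv2.COLOR_RGB2GRAY).astype(np.float32); g=g-cv2.blur(g,(9,9))
    th=np.arange(-0.85,0.5,0.01); rs=np.arange(22,42,1.)
    def prof(rs):
        out=[]
        for a in th:
            q=np.array([proj(c,[P[0]+r*np.cos(a),P[1]-r*np.sin(a),95]) for r in rs],np.float32)
            out.append(cv2.remap(g,q[None,:,0],q[None,:,1],cv2.INTER_CUBIC).mean())
        return np.array(out)
    p=prof(rs); f=prof(np.arange(50,62,1.))
    return P,th,p,f
PTS=None
def init():
    global PTS
    import pickle; c=pickle.load(open("i0.pkl","rb"))["top"]
    f=lambda x,y:ray(c,(182+(x+.5)/6-.5,148+(y+.5)/6-.5),95)[:2]
    PTS=[f(158,217),f(230,318),f(216,207),f(233,312)]; return c
def cen(th,p,lo,hi):
    m=(th>lo)&(th<hi); w=np.clip(-p[m]+0,0,None); i=np.argmin(p[m]); t=th[m]; k=abs(t-t[i])<.08
    return (t[k]*w[k]).sum()/w[k].sum(), p[m][i]
E
python3 - <<'E'
import h; from h import *
import pickle
c=h.init(); m=pickle.load(open("m.pkl","rb"))[0]
for x in(c,m):
    P,th,p,f=meter(x); print(P,"needle",cen(th,p,-.8,-.35),"hand",cen(th,p,-.3,.0),"flag",cen(th,f,-.35,.05),"needletip",cen(th,f,-.8,-.35))
E
```

```text
[529.28551383 113.97816848] needle (np.float64(-0.6719349245229677), np.float32(-30.799679)) hand (np.float64(-0.18829236269783456), np.float32(-13.380961)) flag (np.float64(-0.18716903797205164), np.float32(-37.316113)) needletip (np.float64(-0.6556241068411834), np.float32(-14.128108))
[529.28551383 113.97816848] needle (np.float64(-0.6622881172657981), np.float32(-28.88335)) hand (np.float64(-0.18934213147917897), np.float32(-9.122177)) flag (np.float64(-0.18772757088048753), np.float32(-40.61346)) needletip (np.float64(-0.6437431935428564), np.float32(-15.231618))
```

Call:
move_arm(targets="-1 0 0 0 0 0 4;-1 0 0 0 0 0 4;-1 0 0 0 0 0 4;-1 0 0 0 0 0 4;-1 0 0 0 0 0 4")

```text
clock: 8.15
eef_pos: [544.0, -23.6, 56.8]
tool_rot: [3.141, 0.001, 1.888]
force: [-2.3, -4.3, 6.6]
width: 20.3
gripper_force: 59.3
```

Call:
move_arm(targets="-1 0 0 0 0 0 0;-1 0 0 0 0 0 0")

```text
clock: 8.32
eef_pos: [544.0, -23.7, 56.8]
tool_rot: [3.141, 0.001, 1.891]
force: [-3.5, -3.5, 6.8]
width: 19.7
gripper_force: 59.3
```

```bash
cat > ms.py <<'E'
import h; from h import *
h.init(); s=read_state(); c=cams.get_image("top"); P,th,p,f=meter(c)
print(s["clock"],s["eef_pos"],s["tool_rot"][2],s["force"],s["torque"][2],s["qpos"][6]); print("needle",cen(th,p,-.8,-.25),"flag",cen(th,f,-.3,.05)); print(np.round(p[::4]).astype(int))
cv2.imwrite("pics/f%d.png"%(s["clock"]*100),cv2.resize(c["color"][163:213,192:252],(720,600),interpolation=cv2.INTER_CUBIC)[:,:,::-1])
E
python3 ms.py
```

```text
8.3167 [543.97285608 -23.67392542  56.75451028] 1.8913307473419183 [-3.46177329 -3.5131266   6.76031087] -0.025014420676098104 0.762872820837539
needle (np.float64(-0.38834456620227087), np.float32(-21.58527)) flag (np.float64(-0.18548437745318544), np.float32(-38.048992))
[ -3   1   4   7  10  11  13  13  10   4  -8 -19 -20  -9   1   1  -4  -5
  -3   0   1   0   0  -1   0   0  -1  -2  -1  -1   1   3   5   7]
```

Call:
move_arm(targets="-1 0 0 0 0 0 4;-1 0 0 0 0 0 4;-1 0 0 0 0 0 4;-1 0 0 0 0 0 0;-1 0 0 0 0 0 0")

```text
clock: 8.78
eef_pos: [544.1, -23.7, 56.8]
tool_rot: [3.141, 0.001, 1.682]
force: [-2.2, -4.0, 6.7]
width: 19.8
gripper_force: 59.3
```

```bash
python3 ms.py; ls pics
```

```text
8.7833 [544.09042292 -23.66552536  56.76861136] 1.6819850715401108 [-2.24924704 -3.96264421  6.6674854 ] 0.030266933710419663 0.6229545530166946
needle (np.float64(-0.28454240454187063), np.float32(-25.653576)) flag (np.float64(-0.19228306788453836), np.float32(-41.106667))
[  4   2   0   0   1   1   1   2   3   6   7   6   2  -5 -16 -28 -31 -20
  -6   4   9  10  12  12  10   9   8   6   4   3   2   1  -1  -4]
a.png
b.png
c.png
d.png
e.png
f831.png
f878.png
```

View pics/f878.png

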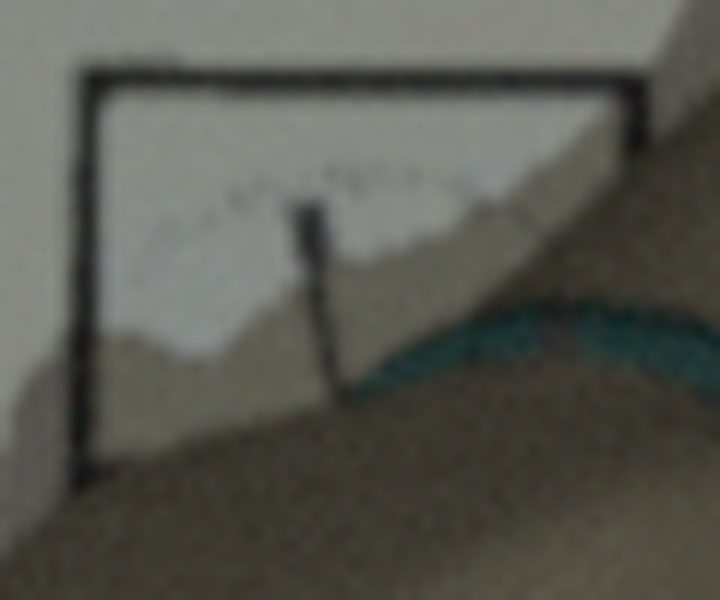

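The needle is now merging with the left edge of the set hand: the dark line passes through (322,330), with the flag near (310,235). A small clockwise turn remains.

Call:
move_arm(targets="-1 0 0 0 0 0 3;-1 0 0 0 0 0 3;-1 0 0 0 0 0 0;-1 0 0 0 0 0 0")

```text
clock: 9.17
eef_pos: [544.1, -23.7, 56.7]
tool_rot: [3.141, 0.001, 1.577]
force: [-3.1, -2.6, 6.6]
width: 19.9
gripper_force: 59.3
```

```bash
python3 ms.py; ls pics
python3 - <<'E'
import h,pickle; from h import *
h.init();im=cams.get_image("wrist");print(proj(im,[578,122,95]))
E
```

```text
9.1667 [544.07809908 -23.68785436  56.73947754] 1.5772878605084615 [-3.06019791 -2.64481941  6.6309891 ] 0.014064040453332729 0.5519760541235349
needle (np.float64(nan), np.float32(0.2026186)) flag (np.float64(-0.18683783432093293), np.float32(-40.70564))
[  2   1   1   1   1   0   0   1   2   3   5   7   8   8   5  -2 -13 -21
 -18  -6   2   6   8   7   6   4   2   1   0  -2  -4  -5  -6  -9]
a.png
b.png
c.png
d.png
e.png
f831.png
f878.png
f916.png
[ 400.40097455 -220.17535031]h.py:36: RuntimeWarning: invalid value encountered in scalar divide
  return (t[k]*w[k]).sum()/w[k].sum(), p[m][i]
```

Run:
```python
import h,pickle; from h import *
c0=h.init(); n1,n2,s1,s2=[np.array(p) for p in h.PTS]
cs=[cams.get_image("top") for _ in range(6)]
g1=np.mean([c["color"].mean(2) for c in cs],0).astype(np.float32); g0=c0["color"].mean(2).astype(np.float32)
P=meter(c0)[0]; th=np.arange(-.45,.1,.005)
for g,l in((g0,"init"),(g1,"now")):
  for lo,hi in((26,32),(32,38),(38,45),(50,62),(62,66)):
    out=[]
    for a in th:
        q=np.array([proj(c0,[P[0]+r*np.cos(a),P[1]-r*np.sin(a),95]) for r in np.arange(lo,hi,.5)],np.float32)
        out.append(cv2.remap(g,q[None,:,0],q[None,:,1],cv2.INTER_CUBIC).mean())
    out=np.array(out); i=out.argmin(); k=abs(th-th[i])<.14; b=np.percentile(out[k],85); w=np.clip(b-out[k],0,None)
    print(l,lo,hi,"cen",round((th[k]*w).sum()/w.sum(),3),"min",round(th[i],3),"depth",round(float(b-out[i])))
cv2.imwrite("pics/g.png",cv2.resize(np.hstack([g0[165:208,200:230],g1[165:208,200:230]]),None,fx=13,fy=13,interpolation=cv2.INTER_CUBIC))
```

```text
init 26 32 cen -0.174 min -0.18 depth 17
init 32 38 cen -0.203 min -0.21 depth 21
init 38 45 cen -0.178 min -0.185 depth 26
init 50 62 cen -0.193 min -0.18 depth 45
init 62 66 cen -0.386 min -0.42 depth 6
now 26 32 cen -0.155 min -0.17 depth 22
now 32 38 cen -0.164 min -0.16 depth 30
now 38 45 cen -0.166 min -0.165 depth 37
now 50 62 cen -0.191 min -0.18 depth 53
now 62 66 cen -0.053 min -0.095 depth 10[ WARN:0@5.780] global loadsave.cpp:1063 imwrite_ Unsupported depth image for selected encoder is fallbacked to CV_8U.
```

View pics/g.png

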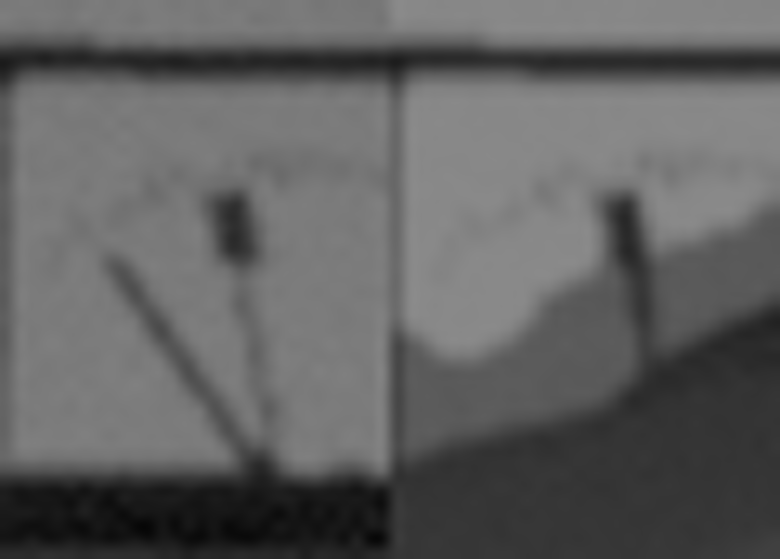

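The dark line now lies on the hand and leads it by only about 0.03 rad (under 2 mm). I'll let the knob up, release and retreat.

Call:
move_arm(targets="-1 0 0 -0.15 0 0 0;-1 0 0 -0.15 0 0 0;-1 0 0 -0.15 0 0 0;-1 0 0 -0.1 0 0 0;-1 0 0 0 0 0 0")

```text
clock: 9.98
eef_pos: [544.1, -23.6, 62.2]
tool_rot: [3.141, 0.001, 1.577]
force: [-1.2, -4.5, 2.3]
width: 20.0
gripper_force: 59.0
```

Call:
move_arm(targets="-0.7 0 0 0 0 0 0;-0.5 0 0 0 0 0 0;-0.2 0 0 0 0 0 0;-0.2 0 0 0 0 0 0;-0.2 0 0 0 0 0 0")

```text
clock: 10.4
eef_pos: [543.7, -21.5, 61.6]
tool_rot: [-3.141, -0.002, 1.579]
force: [0.6, 0.5, -0.4]
width: 34.0
gripper_force: 0.0
```

Call:
move_arm(targets="-0.2 0 0 -0.4 0 0 0;-0.2 0 0 -1 0 0 0;-0.2 0 0 -1.5 0 0 0;-0.2 0 0 -1.5 0 0 0;-0.2 0 0 -1.5 0 0 0")

```text
clock: 10.82
eef_pos: [543.8, -23.0, 122.3]
tool_rot: [3.141, -0.0, 1.577]
force: [0.6, -0.6, -0.1]
width: 34.4
gripper_force: 0.0
```

Call:
move_arm(targets="-0.2 0 0 -3 0 0 0;-0.2 -3 0 -3 0 0 0;-0.2 -3 0 -2 0 0 0;-0.2 -3 0 0 0 0 0;-0.2 -3 0 0 0 0 0")

```text
clock: 11.23
eef_pos: [545.6, -143.8, 203.2]
tool_rot: [3.137, 0.0, 1.578]
force: [0.9, -0.8, 0.2]
width: 34.3
gripper_force: 0.0
```

Call:
move_arm(targets="-0.2 -3 0 0 0 0 0;-0.2 -3 0 0 0 0 0;-0.2 0 0 0 0 0 0;-0.2 0 0 0 0 0 0")

```text
clock: 11.57
eef_pos: [544.4, -205.0, 201.4]
tool_rot: [3.141, 0.001, 1.573]
force: [1.0, 0.4, -0.3]
width: 34.4
gripper_force: 0.0
```

Run:
```python
import h; from h import *
c0=h.init(); s=read_state(); print(s["eef_pos"],s["force"])
c=cams.get_image("top"); w=cams.get_image("wrist"); d=cams.get_image("side")
print(proj(w,[578,122,95]),proj(w,[529,114,95]))
P,th,p,f=meter(c); P,th,p0,f=meter(c0); print("line",cen(th,p,-.35,0),"hand0",cen(th,p0,-.35,0))
A=cv2.resize(c["color"][160:210,195:245],(400,400),interpolation=cv2.INTER_CUBIC)
u,v=proj(d,[560,118,95]).astype(int)
B=cv2.resize(d["color"][v-20:v+20,u-20:u+20],(400,400),interpolation=cv2.INTER_CUBIC)
cv2.imwrite("pics/z.png",np.hstack([A,B])[:,:,::-1])
```

```text
[ 544.40733553 -204.96959485  201.4109197 ] [ 0.98163982  0.42208462 -0.2787999 ]
[ 326.16311707 -411.12853235] [ 232.05263185 -386.34191246]
line (np.float64(-0.1596057098802138), np.float32(-36.833393)) hand0 (np.float64(-0.18829236269783456), np.float32(-13.380961))
```

View pics/z.png

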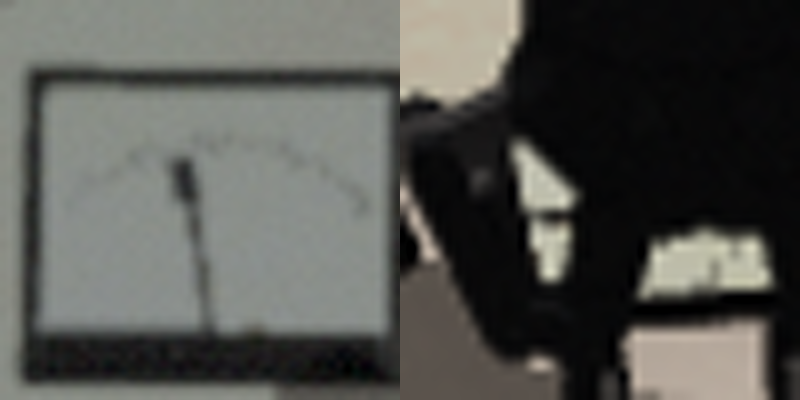

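The top crop shows a single dark line ending on the flag at (183,180), possibly leading by up to 2 mm. There is time to check this up close with the wrist camera.

Call:
move_arm(targets="-0.2 3.5 0 0 0 0 0;-0.2 3.5 0 0 0 0 0;-0.2 3.5 0 0 0 0 0;-0.2 3.5 0 0 0 0 0;-0.2 3.5 0 0 0 0 0")

```text
clock: 12.13
eef_pos: [543.3, -24.2, 200.6]
tool_rot: [-3.141, -0.001, 1.58]
force: [0.8, 1.9, 0.4]
width: 34.0
gripper_force: 0.0
```

Call:
move_arm(targets="-0.2 3 0.5 1 0 0 0;-0.2 2 0.5 1 0 0 0;-0.2 0 0 1 0 0 0;-0.2 0 0 0 0 0 0;-0.2 0 0 0 0 0 0")

```text
clock: 12.55
eef_pos: [552.8, 22.5, 170.2]
tool_rot: [-3.14, 0.001, 1.578]
force: [-0.8, -0.1, 0.3]
width: 34.4
gripper_force: 0.0
```

Run:
```python
from h import *
import pickle
w=cams.get_image("wrist"); pickle.dump(w,open("w3.pkl","wb")); print(read_state()["eef_pos"])
a,b=proj(w,[578,122,95]),proj(w,[529,114,95]);print(a,b)
x0,y0=np.minimum(a,b).astype(int)-25; x1,y1=np.maximum(a,b).astype(int)+25; x0,y0=max(x0,0),max(y0,0)
C=w["color"][y0:y1,x0:x1]; k=min(800/C.shape[1],600/C.shape[0]); print(x0,y0,k)
cv2.imwrite("pics/zz.png",cv2.resize(C,None,fx=k,fy=k,interpolation=cv2.INTER_CUBIC)[:,:,::-1])
```

```text
[553.22755008  21.57655921 170.77285528]
[298.86306353  58.99284709] [224.14966588  71.66240246]
199 33 6.451612903225806
```

View pics/zz.png

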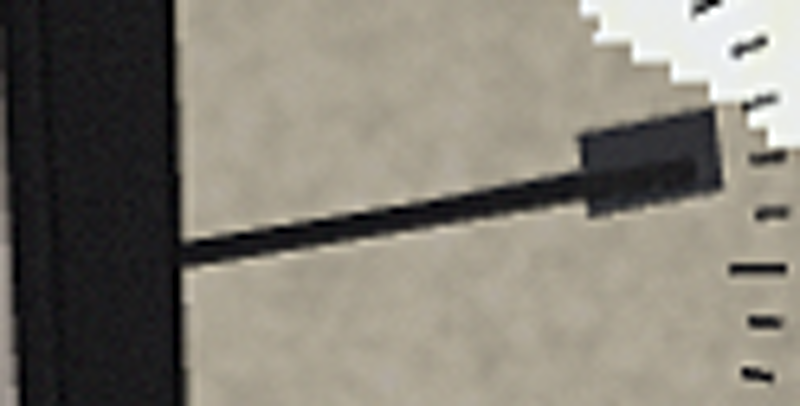

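The needle lies on the flag: at the flag's middle (651,161) it passes at about y=175. At 10 px/mm that is an offset of roughly 1.4 mm, inside the 3.5 mm limit.

```bash
python3 -c "
from cell import order
print(order.finish_job())"
```

```text
the job is handed in; nothing more can be done
None
```

The job is handed in, but the hand-in gave no verdict: in the last close-up the needle lies over the set hand's flag about 1.4 mm off its middle (limit 3.5 mm), and the knob was let up and released, with the arm clear of everything.

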